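Raise a beaker to the probe on a ratchet lift stand

ROBOT

A 6-joint arm with a two-finger parallel gripper is mounted at the origin on a cart in front of the work surface, level with it; the furniture and walls round the work are solid. World frame = base frame: x ahead of the robot, y to its left, z up, the work surface at z = 0. Lengths are in mm, angles in rad, forces in N, time in s.
With the tool pointing down it reaches from about 325 to 775 mm from the base axis. Payload 5.5 kg.
Tool frame: the origin (TCP) lies on the mounting face of the last link; the fingertips stand 173 mm ahead of it and the grasp point (between the pads) lies 155 mm ahead of it (bot.nose_length is the distance from the TCP to the fingertips, in mm); z points along the fingers, y is the direction in which the jaws open and shut (so a half turn about z gives the same grasp; the last joint's range is limited). The gripper opens to 85 mm and grips with 20 to 120 N. Pads are 22 mm wide; open, the fingers measure 114 mm over their backs; the gripper's body (76 mm by 85 mm) begins 54 mm behind the grasp point. The pads swing forward as they close: fully open they stand 13 mm farther back than shut.
Start: joints at [-1.328, 0.091, 1.231, -0, 1.82, -0.057], TCP at [177.197, -573.253, 404.675] pointing down, gripper open.
Joint ranges: [-2.87, 2.87], [-0.86, 2.18], [0.17, 2.46], [-1.51, 4.65], [0.06, 2.69], [-2.65, 2.65]. Speed limits (rad/s): [2.57, 2.57, 3.01, 3.14, 3.14, 3.14].

INTERFACE

Orientations are given as a unit quaternion [w, x, y, z].
In Python, from bench import bot, claw, kin, sensors, capture, order gives the robot as it stands. The module is installed in compiled form; this text tells all that it offers. Calls block until the motion is done:
- bot.move_pose(position, orientation): joint-space move of the TCP to a pose.
- bot.servo_line(position, rot=None, vel=150, max_force=None): straight line of the TCP; rot=None keeps the orientation; vel is the mean speed in mm/s. With max_force (N) it stops when the force on the tool has changed by that much, and returns True; else False.
- bot.move_j(angles): joint-space move.
- claw.move_gripper(opening, effort=None): finger opening in mm; effort is the grip in N (None keeps the last); returns when the fingers have stopped.
- bot.sleep(seconds).
- kin.solve_ik(position, orientation): joint angles nearest the present ones, or None.
- sensors.sense(): the state.
- capture(name): name is "scene" or "top"; returns a dict with "img" (420x560x3 uint8, red, green, blue), "camera_matrix" (3x3 intrinsics, pixels), "R" (3x3) and "t" (3): a world point X has camera coordinates R X + t. Camera axes: x right, y down, z forward; pixel columns grow to the right and rows downward; lengths in mm; the calibration is good to about 2 mm. A picture is of the moment at which its call begins. There is no depth.
A pose or a line that the arm cannot do raises bot.MotionError and nothing moves.
- order.job_done(): hands the job in, once; it reports no verdict.
The state is a dict: "t": time; "q": joint angles; "qvel": joint speeds; "joint_efforts": joint torques, N m; "position": TCP position; "eef_rot": TCP orientation; "contact_force": force on the tool from outside, world axes, zero at the start; "torque": the same for the moment, N m; "finger_gap": finger opening in mm.
Only numpy, scipy, OpenCV 4.12 (cv2) and the standard library are available. Lean on these libraries where they do the work, as an engineer would, in place of code of your own. Each camera call takes 0.05 s, during which the arm holds its last target.

TASK

Get the lift stand ready for a measurement: stand the larger of the two beakers upright in the middle of the stand's round table pad, swing the probe arm fully home over it, then pump the lever in full strokes, letting it spring back up each time, until the tip of the probe has dipped 2 to 3 cm below the beaker's rim. Raise the table with the lever only, do not let the probe press on the beaker, and leave the smaller beaker and the amber bottles where they stand.

Things in the scene. Friction and masses are not known exactly. Their poses are not given: they have to be found in the camera images.
- lift_stand: the ratchet lift stand: a grey cast base 175 x 225 x 14 mm, screwed down, carrying two cheek plates with a toothed steel rack and a square table on it, a pump lever toward the robot (-x), and a 12 mm upright rod (to z = 278 mm) at (20, 120) mm with the probe arm. Origin: on the worktop under the middle of the table; x away from the lever, y to the side of the rod, z up. The base spans x -113 to 63 mm, y -60 to 165 mm
- table_center (a point): centre of the top surface of the table's round black rubber pad (80 mm across, on an aluminium table plate 100 x 100 mm, 7.5 mm thick with the pad); moves up with the table. Same axes as the stand
- table (a joint): height of the table above its lowest place, m (pad surface then 87.5 mm above the worktop). It rests on the ratchet at about 0.6 mm + a whole number of 8 mm teeth, at the start 0 or 1 teeth, with room for 7; it cannot go down again
- lever (a joint): pump lever, rad: 0 at rest (sprung up), 0.35 fully down on its stop. Each full stroke raises the table by 10 to 11 mm; it drops back to sit exactly one tooth, 8 mm, higher when the lever is let up. A stroke short of about 0.29 gains nothing, so press to the stop and let it up right to 0. Pressing on the grip takes 2 to 3 N at first and about 5 N at the end
- lever_pad (a point): point on the top of the lever's grey plastic grip (90 mm long, 26 mm wide, 18 mm thick, running along the stand's x; this point is 6 mm outward of the grip's middle and 133 mm from the hinge, which lies along the stand's y at x = -49 mm, z = 43 mm). At rest about 91 mm above the worktop, with the stroke it goes down 46 mm. Press it down from above
- swing_arm (a joint): probe arm on the rod, rad: 0 = home against its stop, the probe straight over table_center; at the start 0.95 to 1.25, swung out toward the robot's side of the stand. It grows clockwise seen from above; stiff enough to stay where it is left, 0.5 N at the probe moves it
- pivot_axis (a point): axis of the probe arm's hub on the rod, in the arm's mid-plane 261.5 mm above the worktop. The arm is a grey bar 14 mm wide and 10 mm thick, 122 mm from this axis to the probe's, with a small black screw knob standing out to 28 mm past the probe's axis
- probe_tip (a point): centre of the lower end of the probe: an upright dark rod 14 mm in diameter and 154 mm long with a black ribbed neck, clamped in the end of the arm. At the start 179 to 188 mm above the worktop. It is held stiffly and does not change height
- probe_neck (a point): middle of the probe's ribbed neck, on its axis 135 mm above the tip; the neck is 20 mm in diameter and stands 98 to 154 mm above the tip. Push the neck sideways to swing the arm
- beaker: the larger beaker, clear plastic, empty, 74 mm high, 51 mm in diameter at the foot and 61 mm at the rim, with a spout toward its +y (67 mm over the spout); 24 to 42 g. Origin: at the underside, 2.5 mm toward the spout from the round body's axis; z up. Its bottom is 3 mm thick. Grasp the round wall across its x. It may stand in either of two places to the right of the stand
- beaker_rim (a point): on the larger beaker's axis, level with its rim, 73 mm above its underside
- small_beaker: the smaller beaker, clear plastic, 49 mm high, 46 mm in diameter; a bystander in the other of the two places. Origin: under its middle
- amber_large: amber bottle with a black cap, 118 mm high, 62 mm in diameter, bystander behind the stand. Origin: under its middle
- amber_slim: slim amber bottle with a black cap, 100 mm high, 42 mm in diameter, bystander. Origin: under its middle
There are look-alikes about, which are no part of the job. Leave any red or turquoise look-alike of the beaker alone.

How it is judged (in metres and radians):
On the way, in this order (a step that is already met when the one before it is completed fails the run):
1. the larger beaker stands upright on the table pad, let go (z of beaker in the frame of table_center between -0.005 and 0.005 m and angle between beaker's own z axis and vertical below 0.08 rad and horizontal distance between beaker_rim and table_center below 0.02 m and contact force between the fingers and beaker below 0.2 N), for 0.2 s.
2. with the probe arm swung in, the table is raised so far that the probe's tip is well inside the beaker (z of beaker in the frame of table_center between -0.005 and 0.005 m and angle between beaker's own z axis and vertical below 0.08 rad and horizontal distance between probe_tip and beaker_rim below 0.018 m and z of probe_tip in the frame of beaker_rim below -0.008 m), for 0.1 s.
At the end, for the whole second after the job is handed in: The larger beaker stands upright on the table pad, the arm is home (within 0.08 rad), the probe hangs inside within 18 mm of the beaker's axis, its tip 18 to 32 mm below the rim, the lever has sprung back up (under 0.04 rad) and everything is at rest (z of beaker in the frame of table_center between -0.005 and 0.005 m and angle between beaker's own z axis and vertical below 0.08 rad and horizontal distance between probe_tip and beaker_rim below 0.018 m and z of probe_tip in the frame of beaker_rim between -0.032 and -0.018 m and value of joint swing_arm below 0.08 rad and value of joint lever below 0.04 rad and linear speed of beaker below 0.02 m/s and velocity of joint table below 0.01 m/s); the robot touches nothing.
It fails at once if the probe presses on the larger beaker with more than 3 N (contact force between probe and beaker above 3 N).
It fails at once if the table itself is pushed or lifted by the gripper with more than 6 N (contact force between the fingers and table above 6 N).
It fails at once if the smaller beaker is moved by more than 30 mm or tipped (distance of small_beaker from where it was at the start of the episode above 0.03 m or angle between small_beaker's own z axis and vertical above 0.4 rad).
It fails at once if an amber bottle is moved by more than 30 mm or tipped (distance of any of amber_large, amber_slim from where it was at the start of the episode above 0.03 m or angle between any of amber_large, amber_slim's own z axis and vertical above 0.4 rad).
It also fails if it takes over 64 s, if anything falls off the work surface, if the arm or the gripper's body presses on something with over 40 N, if the wrist force passes 120 N, or if a joint passes its speed limit or range.

## Working session

There is one attempt and no reset: what is moved stays moved. The work goes in short steps, each a Python script; the robot and the scene stay as the last script left them, time stands still between calls to the robot, and variables do not carry over. Pictures are saved under pics/ and viewed, and the job is handed in when it is done.

```bash
mkdir -p pics
python3 - <<'E'
from bench import bot, claw, kin, sensors, capture, order
import cv2, numpy as np, pickle
d={}
for n in("scene","top"):
    c=capture(n); d[n]=c; cv2.imwrite(f"pics/{n}0.png",cv2.resize(c["img"][:,:,::-1],None,fx=1.4,fy=1.4,interpolation=cv2.INTER_CUBIC))
    print(n,c["camera_matrix"],c["R"],c["t"],-np.array(c["R"]).T@c["t"])
pickle.dump(d,open("c0.pkl","wb"))
s=sensors.sense();print(s)
E
```

```text
scene [[504.93478934   0.         283.87965582]
 [  0.         504.93478934 204.68499735]
 [  0.           0.           1.        ]] [[-0.80613337 -0.59172976 -0.00220736]
 [-0.26662379  0.36655569 -0.8913746 ]
 [ 0.528262   -0.71797828 -0.453262  ]] [512.19349129 292.20666972 943.398192  ] [ -7.55590409 873.30952868 689.20275278]
top [[500.60940147   0.         282.26381644]
 [  0.         500.60940147 207.76274636]
 [  0.           0.           1.        ]] [[ 0.02026639 -0.99977292 -0.00658588]
 [-0.98813529 -0.01902655 -0.1524029 ]
 [ 0.15224298  0.00959639 -0.98829651]] [ 112.83243428  584.8388881  1419.2782416 ] [ 359.53808311  110.31432575 1492.54196814]
{'t': 0.1, 'q': array([-1.32772140e+00,  9.18017755e-02,  1.23179573e+00, -2.95953040e-06,
        1.81978477e+00, -5.67179936e-02]), 'qvel': array([-0.00017271, -0.00092014, -0.00209786, -0.00013349, -0.00053024,
        0.00244593]), 'joint_efforts': array([ 4.07585889e-03, -4.60216999e+01, -4.19217789e+01,  6.64543859e-05,
        1.06899222e-02, -1.46866165e-05]), 'position': array([ 177.19415744, -573.29570526,  403.63566193]), 'eef_rot': array([-8.90797498e-04,  9.88786204e-01,  1.49335337e-01, -8.46849092e-05]), 'contact_force': array([ 1.00746548, -0.8150072 ,  0.64148942]), 'torque': array([ 0.0955137 ,  0.00569714, -0.07553983]), 'finger_gap': 85.45837870203607}
```

View pics/scene0.png

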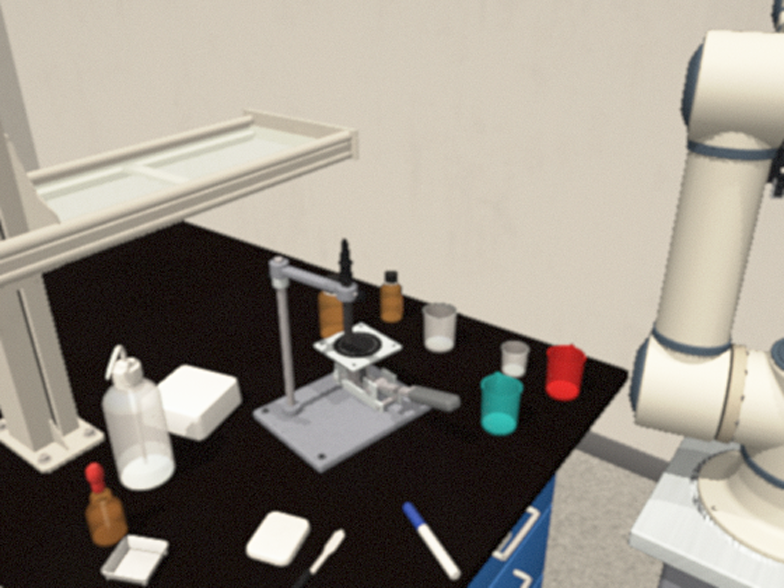

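View pics/top0.png

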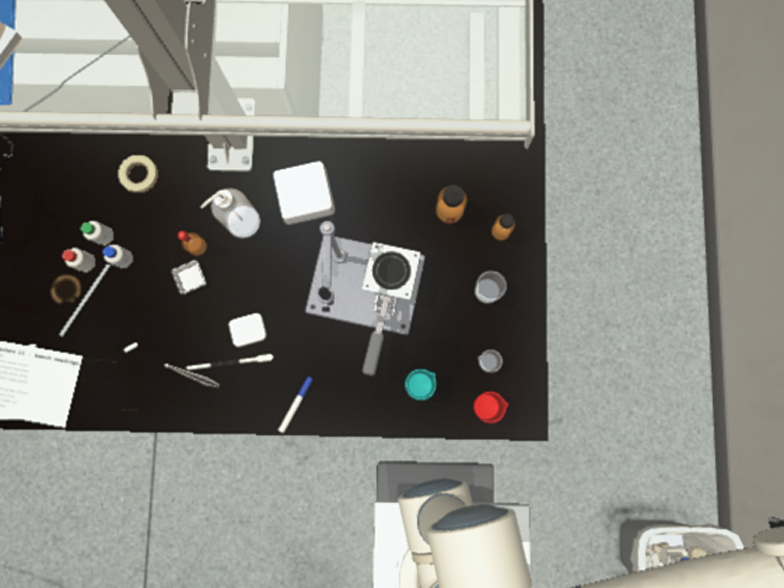

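The top view (1.4x) shows these candidates: a clear beaker at (490,287), a smaller clear beaker at (489,361), a turquoise look-alike at (421,384) and a red one at (490,407). I take the clear, larger one at (490,287), which is (439,327) in the scene view. Close crops next.

```bash
cat > h.py <<'E'
import numpy as np, cv2, pickle
def proj(c,X):
    p=np.array(c["R"])@np.array(X,float)+c["t"]; p=np.array(c["camera_matrix"])@p; return p[:2]/p[2]
def ray(c,uv):
    R=np.array(c["R"]);o=-R.T@c["t"]; d=R.T@np.linalg.inv(c["camera_matrix"])@np.array([uv[0],uv[1],1.]); return o,d/np.linalg.norm(d)
def onz(c,uv,z):
    o,d=ray(c,uv); return o+d*(z-o[2])/d[2]
def tri(c1,a,c2,b):
    o1,d1=ray(c1,a);o2,d2=ray(c2,b)
    s=np.linalg.lstsq(np.stack([d1,-d2],1),o2-o1,rcond=None)[0]
    p,q=o1+d1*s[0],o2+d2*s[1]; return (p+q)/2,np.linalg.norm(p-q)
def crop(c,x0,y0,x1,y1,f,name):
    im=cv2.resize(c["img"][y0:y1,x0:x1,::-1],None,fx=f,fy=f,interpolation=cv2.INTER_CUBIC)
    for x in range((x0+9)//10*10,x1,10):
        cv2.line(im,(int((x-x0+.5)*f),0),(int((x-x0+.5)*f),6),(0,255,255),1)
        if x%20==0: cv2.putText(im,str(x),(int((x-x0+.5)*f)-10,18),0,.4,(0,255,255),1)
    for y in range((y0+9)//10*10,y1,10):
        cv2.line(im,(0,int((y-y0+.5)*f)),(6,int((y-y0+.5)*f)),(0,255,255),1)
        if y%20==0: cv2.putText(im,str(y),(8,int((y-y0+.5)*f)+4),0,.4,(0,255,255),1)
    cv2.imwrite(name,im)
E
python3 - <<'E'
from h import *
d=pickle.load(open("c0.pkl","rb"))
crop(d["top"],210,150,370,275,5,"pics/ct.png")
crop(d["scene"],180,165,340,285,5,"pics/cs.png")
crop(d["scene"],290,205,390,280,8,"pics/cs2.png")
E
```

```text
(no output)
```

View pics/ct.png

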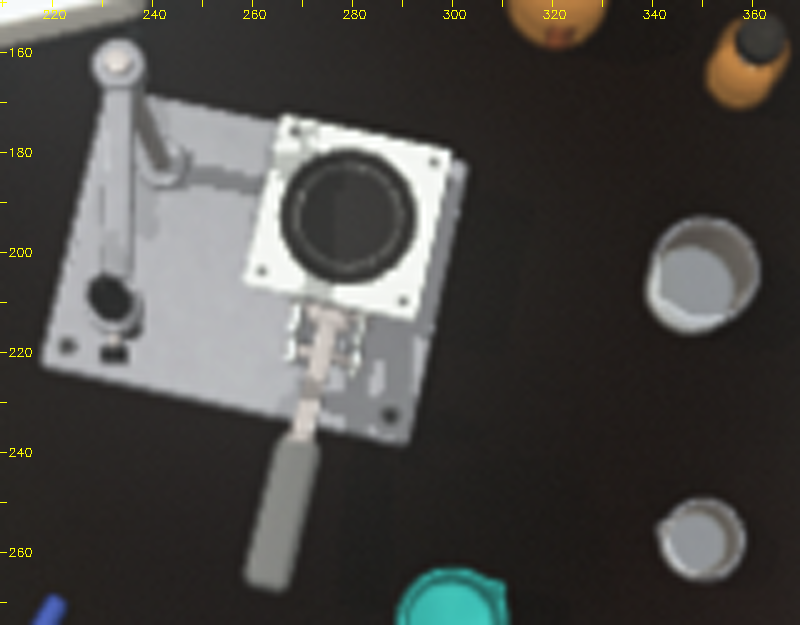

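View pics/cs.png

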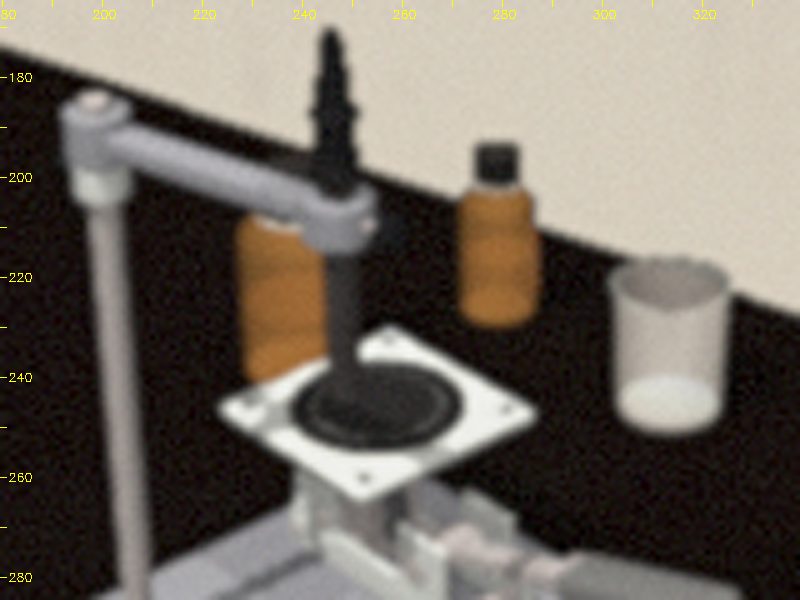

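View pics/cs2.png

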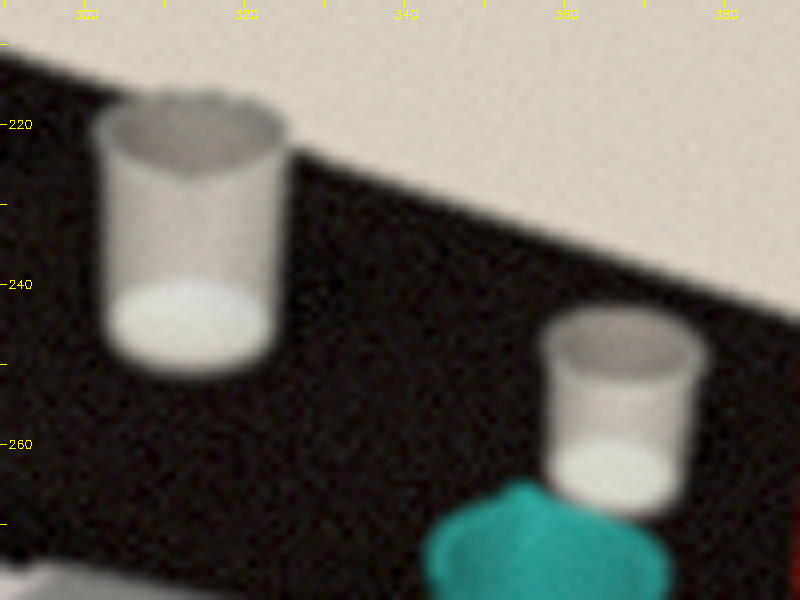

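The crops confirm the choice. The larger clear beaker has its rim centre near top pixel (349,205) and its white foot near scene pixel (313,245), with the spout toward lower left in the top view. The smaller one is at top (350,258). The pad is at top (279,193). The probe is swung out, with its neck top at about (232,209). Now I'll measure.

Run:
```python
from h import *
d=pickle.load(open("c0.pkl","rb")); T,S=d["top"],d["scene"]
def ell(c,box,fn,name):
    x0,y0,x1,y1=box; im=c["img"][y0:y1,x0:x1]; im=cv2.resize(im,None,fx=4,fy=4,interpolation=cv2.INTER_CUBIC)
    hsv=cv2.cvtColor(im,cv2.COLOR_RGB2HSV); m=fn(im.astype(int),hsv).astype(np.uint8)*255
    cs,_=cv2.findContours(m,cv2.RETR_LIST,cv2.CHAIN_APPROX_NONE)
    out=[]
    for q in sorted(cs,key=cv2.contourArea)[::-1][:3]:
        h=cv2.convexHull(q)
        if len(h)<6: continue
        e=cv2.fitEllipse(h); f=lambda p:((p[0]+.5)/4-.5+x0,(p[1]+.5)/4-.5+y0)
        out.append(f(e[0])); bx=cv2.boundingRect(q)
        print(name,np.round(f(e[0]),2),np.round(np.array(e[1])/4,2),round(e[2]),cv2.contourArea(q)/16,"bbox",f(bx[:2]),f((bx[0]+bx[2]-1,bx[1]+bx[3]-1)))
    return out
p=ell(T,(262,175,297,210),lambda i,h:i.max(2)<140,"pad top")
q=ell(S,(225,228,290,265),lambda i,h:i.min(2)>150,"plate scene")
q=ell(T,(255,168,305,216),lambda i,h:i.min(2)>190,"plate top")
ell(S,(296,238,330,256),lambda i,h:i.min(2)>165,"foot scene")
ell(T,(335,190,365,220),lambda i,h:i.max(2)>70,"beaker top")
ell(T,(335,245,365,270),lambda i,h:i.max(2)>70,"small top")
ell(T,(255,232,280,270),lambda i,h:(i.max(2)>75),"grip top")
ell(T,(205,160,310,245),lambda i,h:(i.max(2)>105),"base top")
```

```text
pad top [279.02 192.85] [27.25 27.61] 145 575.34375 bbox (265.625, 179.375) (292.625, 206.375)
pad top [389.42 187.41] [  7.29 224.66] 97 38.15625 bbox (278.125, 174.625) (296.375, 178.625)
plate scene [254.86 247.81] [31.99 59.89] 86 553.15625 bbox (224.625, 230.625) (285.875, 264.375)
plate scene [240.13 264.13] [1.61 2.11] 84 1.6875 bbox (239.125, 263.375) (241.125, 264.375)
plate top [282.74 193.13] [35.88 57.73] 109 322.3125 bbox (269.125, 173.875) (299.625, 213.125)
plate top [266.42 196.81] [17.02 28.31] 13 155.3125 bbox (257.625, 183.375) (271.125, 208.125)
plate top [267.15 177.59] [5.84 9.06] 3 27.0625 bbox (264.125, 172.875) (269.875, 180.875)
foot scene [313.38 243.41] [12.96 18.43] 91 169.3125 bbox (304.375, 237.625) (322.375, 249.375)
beaker top [349.74 204.54] [21.87 24.71] 42 412.21875 bbox (338.625, 192.875) (361.375, 216.375)
small top [349.87 257.39] [16.79 17.96] 102 225.84375 bbox (340.875, 249.375) (358.625, 265.625)
grip top [267.3  241.11] [22.73 53.9 ] 10 338.0625 bbox (257.875, 231.625) (279.375, 267.625)
base top [258.13 199.13] [91.44 96.26] 151 4435.1875 bbox (217.875, 159.625) (302.625, 244.375)
base top [279.04 192.9 ] [27.1  27.26] 119 567.1875 bbox (265.625, 179.625) (292.625, 206.125)
base top [231.65 209.19] [ 8.57 10.64] 139 67.25 bbox (226.875, 204.125) (236.375, 213.875)
```

Run:
```python
from h import *
np.set_printoptions(precision=1,suppress=True)
d=pickle.load(open("c0.pkl","rb")); T,S=d["top"],d["scene"]
print("pad",tri(T,(279.02,192.85),S,(255.2,246.2)))
for z in (88.1,96.1): print(z,onz(T,(279.02,192.85),z),proj(S,onz(T,(279.02,192.85),z)))
tc=[(266,172.5),(299.5,180),(293,213.5),(258.5,206)]; sc=[(223.5,246.5),(257.7,229.7),(287,247.2),(253,264)]
P=[tri(T,a,S,b) for a,b in zip(tc,sc)]
for p in P: print(p)
Q=np.array([onz(T,a,90) for a in tc])
for i in range(4):
    v=Q[(i+1)%4]-Q[i]; print("edge",np.linalg.norm(v),np.degrees(np.arctan2(v[1],v[0])))
# base corners (z=14)
B=np.array([onz(T,a,14) for a in [(218.3,222.5),(291.5,238.5),(303,182)]])
for i in range(2):
    v=B[i+1]-B[i]; print("base",np.linalg.norm(v),np.degrees(np.arctan2(v[1],v[0])))
print("rod top",tri(T,(232.8,161.5),S,(198,185)))
for z in (270,278): print("rod",onz(T,(232.8,162),z))
for n,uv in(("beaker rim",(349.9,204.3)),("foot",(348,206.5))): print(n,onz(T,uv,74),onz(T,uv,3))
print("foot scene",onz(S,(313.3,246),1.5), onz(S,(313.3,245.3),3))
print("small",onz(T,(350.2,257.4),49), "slim",onz(T,(362,158),100),"large amber",onz(T,(322,136),118))
for n,uv,z in(("red",(350,291),70),("teal",(300.5,274),70)): print(n,onz(T,uv,z))
print("grip end",onz(T,(262.5,267.5),91),"grip start",onz(T,(270,236.5),75))
print("neck top",onz(T,(231.7,209),335), tri(T,(231.7,209),S,(245.5,171)))
```

```text
pad (array([617.2, 133.7,  93.9]), np.float64(0.9682756936881456))
88.1 [618.7 134.1  88.1] [254.4 248.3]
96.1 [617.3 133.9  96.1] [254.9 245.4]
(array([676.8, 172.6,  90.8]), np.float64(0.12495948770050463))
(array([655.4,  76.5,  97. ]), np.float64(0.17938037213318614))
(array([558.9,  92.9,  92.2]), np.float64(1.1662126904880203))
(array([577.9, 190.6,  92.5]), np.float64(2.4935516988750415))
edge 98.40401341422965 -101.8021387667356
edge 98.53624406971227 170.10594563334453
edge 100.15778645537615 78.71585601363994
edge 99.39888857358389 -10.919483869337148
base 222.99672288141016 -101.23799026924677
base 174.10311034575417 -10.472422322020746
rod top (array([661.5, 248. , 275.2]), np.float64(0.10523472772695161))
rod [661.6 248.6 270. ]
rod [659.6 247.7 278. ]
beaker rim [591.8 -69.6  74. ] [603.5 -78.6   3. ]
foot [585.3 -64.2  74. ] [596.6 -72.9   3. ]
foot scene [592.8 -70.7   1.5] [593.4 -71.5   3. ]
small [441.5 -73.6  49. ] slim [ 722.2 -100.9  100. ] large amber [779.6  15.  118. ]
red [346.5 -70.3  70. ]
teal [390.9  68.9  70. ]
grip end [406.2 175.5  91. ] grip start [494.7 157.2  75. ]
neck top [532.6 239.8 335. ] (array([536.3, 242.5, 333.8]), np.float64(8.421420194168558))
```

Run:
```python
from h import *
np.set_printoptions(precision=1,suppress=True)
d=pickle.load(open("c0.pkl","rb")); T,S=d["top"],d["scene"]
def draw(c,ctr,yaw,f,box,name):
    x0,y0,x1,y1=box; im=cv2.resize(c["img"][y0:y1,x0:x1,::-1],None,fx=f,fy=f,interpolation=cv2.INTER_CUBIC)
    for r,z,col in((25.5,0,(0,255,0)),(30.5,74,(0,0,255))):
        pts=np.array([proj(c,(ctr[0]+r*np.cos(a),ctr[1]+r*np.sin(a),z)) for a in np.linspace(0,6.28,60)])
        cv2.polylines(im,[np.int32((pts-[x0,y0]+.5)*f)],True,col,1)
    s=proj(c,(ctr[0]+36.5*np.cos(yaw),ctr[1]+36.5*np.sin(yaw),74)); cv2.circle(im,tuple(np.int32((s-[x0,y0]+.5)*f)),3,(255,255,0),-1)
    return im
ctr=(593,-71); yaw=np.radians(128)
a=draw(T,ctr,yaw,12,(333,188,366,221),""); b=draw(S,ctr,yaw,10,(294,210,334,250+6),"")
b=cv2.resize(b,None,fx=a.shape[0]/b.shape[0],fy=a.shape[0]/b.shape[0]); cv2.imwrite("pics/bk.png",np.hstack([a,b])); print(np.hstack([a,b]).shape)
# shelf front lower edge
print("shelf", tri(T,(380,101),S,(254,108)), [onz(T,(380,101),z) for z in(300,500,700)])
for z in (0,200): print(onz(S,(254,108),z))
```

```text
(396, 740, 3)
shelf (array([ 810.3, -111.3,  320. ]), np.float64(2.879707931639283)) [array([ 816.7, -115.9,  300. ]), array([740.1, -77.9, 500. ]), array([663.4, -40. , 700. ])]
[1522.4 -964.4    0. ]
[1078.4 -431.1  200. ]
```

View pics/bk.png

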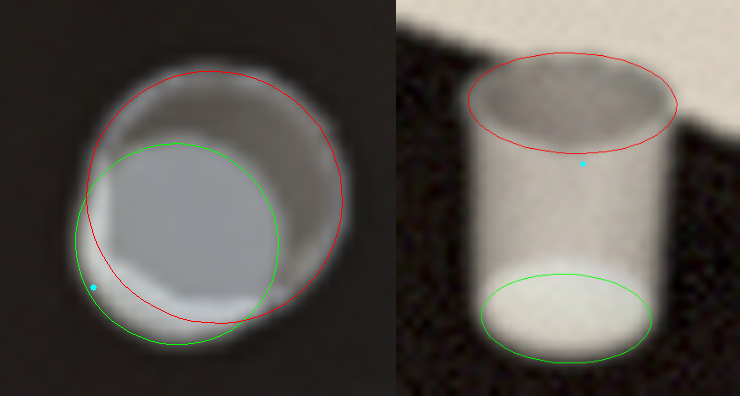

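Run:
```python
from h import *
d=pickle.load(open("c0.pkl","rb")); T,S=d["top"],d["scene"]
c=proj(T,(594,-71,74)); g=cv2.cvtColor(T["img"],cv2.COLOR_RGB2GRAY).astype(np.float32)
rs=np.arange(6,17,.1)
for a in range(0,360,15):
    w=np.radians(a); P=np.array([proj(T,(594+r*np.cos(w),-71+r*np.sin(w),74)) for r in np.arange(20,45,.25)],np.float32)
    v=cv2.remap(g,P[:,0:1],P[:,1:2],cv2.INTER_CUBIC)[:,0]
    i=np.where(v>55)[0]; print(a,20+.25*i.max(),end=" | ")
def st(c,x0,y0,x1,y1,f):
    im=c["img"][y0:y1,x0:x1,::-1].astype(float); im=np.clip((im/255)**.6*255,0,255).astype(np.uint8); return cv2.resize(im,None,fx=f,fy=f,interpolation=cv2.INTER_CUBIC)
cv2.imwrite("pics/bk2.png",np.hstack([st(T,333,188,366,221,12),st(S,297,211,330,244,12)]))
```

```text
0 32.0 | 15 31.75 | 30 31.75 | 45 31.5 | 60 31.5 | 75 32.0 | 90 32.5 | 105 36.0 | 120 39.0 | 135 40.0 | 150 40.0 | 165 39.25 | 180 36.5 | 195 33.75 | 210 32.75 | 225 32.0 | 240 32.25 | 255 33.0 | 270 32.5 | 285 32.5 | 300 33.0 | 315 32.25 | 330 32.25 | 345 32.0 |
```

View pics/bk2.png

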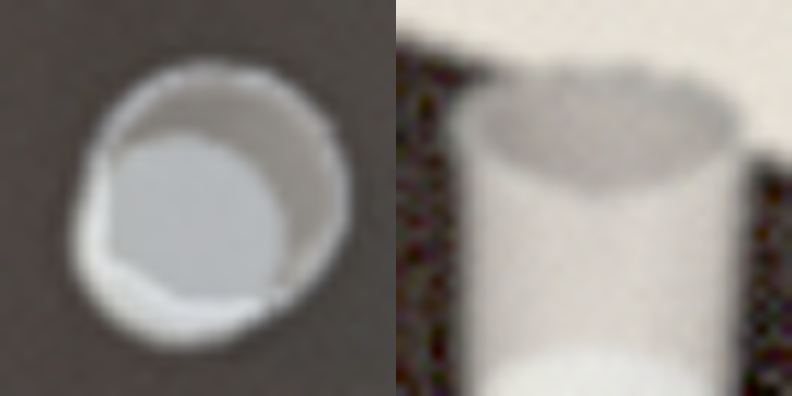

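```bash
cat >> h.py <<'E'
from scipy.spatial.transform import Rotation as Ro
def down(jaw_deg):
    a=np.radians(jaw_deg); y=np.array([np.cos(a),np.sin(a),0]); z=np.array([0,0,-1.]); x=np.cross(y,z)
    q=Ro.from_matrix(np.stack([x,y,z],1)).as_quat(); return [q[3],q[0],q[1],q[2]]
E
python3 - <<'E'
from h import *
from bench import bot, kin, sensors
np.set_printoptions(precision=3,suppress=True)
s=sensors.sense(); print(s["t"])
for jaw in (29,209):
    for p in ((593.5,-71,290),(593.5,-71,193),(617.5,134,330),(617.5,134,289),(533,270,465),(570,150,465),(447,167,270),(440,168,217)):
        print(jaw,p,kin.solve_ik(p,down(jaw)))
E
```

```text
0.1
29 (593.5, -71, 290) [-0.176  0.092  1.432 -0.     1.617 -0.682]
29 (593.5, -71, 193) [-0.176  0.147  1.548 -0.     1.446 -0.682]
29 (617.5, 134, 330) [ 0.16   0.175  1.272 -0.     1.695 -0.346]
29 (617.5, 134, 289) [ 0.16   0.184  1.334 -0.     1.624 -0.346]
29 (533, 270, 465) [ 0.412  0.106  1.107 -0.     1.928 -0.094]
29 (570, 150, 465) [ 0.2    0.084  1.131 -0.     1.927 -0.307]
29 (447, 167, 270) [ 0.286 -0.23   1.775 -0.     1.596 -0.22 ]
29 (440, 168, 217) [ 0.292 -0.217  1.86  -0.     1.499 -0.214]
209 (593.5, -71, 290) [-0.176  0.092  1.432 -0.     1.617  2.459]
209 (593.5, -71, 193) [-0.176  0.147  1.548 -0.     1.446  2.459]
209 (617.5, 134, 330) None
209 (617.5, 134, 289) None
209 (533, 270, 465) None
209 (570, 150, 465) None
209 (447, 167, 270) None
209 (440, 168, 217) None
```

Run:
```python
from h import *
from bench import bot, claw, sensors, capture
q=down(29)
claw.move_gripper(85,20)
bot.move_pose((593.5,-71,330),q)
bot.servo_line((593.5,-71,193),vel=150,max_force=8)
s=sensors.sense(); print(s["t"],s["position"],s["contact_force"])
claw.move_gripper(40,20)
s=sensors.sense(); print(s["t"],s["finger_gap"],s["contact_force"])
c=capture("top"); d=capture("scene")
crop(c,300,160,400,260,4,"pics/g1.png"); crop(d,270,150,370,260,4,"pics/g2.png")
a,b=cv2.imread("pics/g1.png"),cv2.imread("pics/g2.png"); cv2.imwrite("pics/g.png",np.hstack([a,b[:400]]))
```

```text
3.725 [593.92944172 -71.13238555 194.34847463] [-0.05353256  0.30204109 -0.64673001]
4.0917 58.065412754741416 [-0.63312677  0.02211465  5.00203674]
```

View pics/g.png

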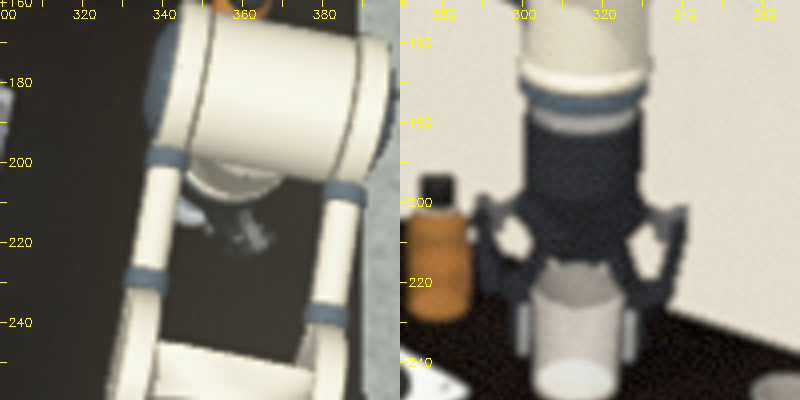

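The jaws are closed on the larger beaker at a 58 mm gap, and the scene crop at (313,235) shows it standing between the fingers. Next I lift it, carry it over and lower it to contact.

Run:
```python
from h import *
from bench import bot, claw, sensors, capture
np.set_printoptions(precision=1,suppress=True)
bot.servo_line((593.5,-71,340),vel=150)
s=sensors.sense(); print(s["t"],s["finger_gap"],s["contact_force"])
bot.servo_line((617.5,134,340),vel=150)
bot.servo_line((617.5,134,302),vel=80)
bot.sleep(0.3); f0=sensors.sense()["contact_force"]
r=bot.servo_line((617.5,134,278),vel=15,max_force=3)
s=sensors.sense(); print(r,s["t"],s["finger_gap"],f0,s["contact_force"],s["position"])
d=capture("scene"); crop(d,200,130,330,280,4,"pics/p1.png"); pickle.dump(d,open("c1.pkl","wb"))
```

```text
5.325 57.72794027023554 [-0.1  0.3 -0.7]
True 8.6583 57.88766345649512 [0.6 0.8 0.1] [1.  0.6 3.8] [617.5 134.  290.2]
```

View pics/p1.png

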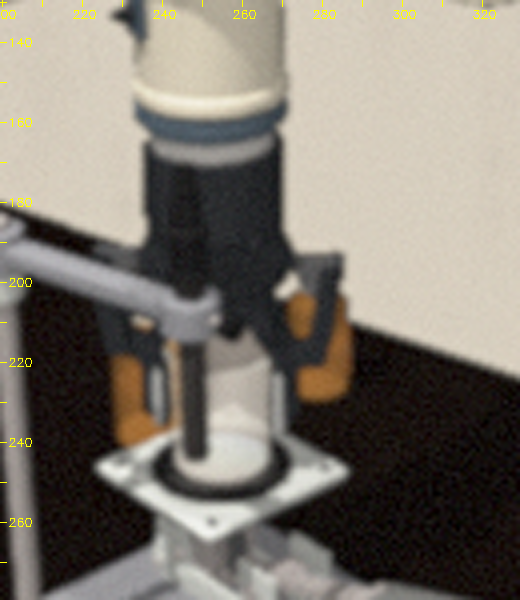

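Contact came at TCP z 290.2, so the pad is at about 96 mm (1 tooth). The scene crop shows the beaker on the pad at (255,240) and the probe tip at about (248.5,244.5). Release now and look.

Run:
```python
from h import *
from bench import bot, claw, sensors, capture
np.set_printoptions(precision=2,suppress=True)
from scipy.optimize import fsolve
S=pickle.load(open("c1.pkl","rb"))
pv=np.array([617.5+20*.982+120*.191,134-20*.191+120*.982])
f=lambda v,uv:proj(S,(pv[0]+122*np.cos(v[0]),pv[1]+122*np.sin(v[0]),v[1]))-uv
for uv in((248.5,244.3),(248.5,243.5)):
    v=fsolve(f,[np.radians(-176),183],args=(np.array(uv),)); print("tip",np.degrees(v[0]),v[1],pv+122*np.array([np.cos(v[0]),np.sin(v[0])]))
claw.move_gripper(85,20); bot.sleep(0.3)
bot.servo_line((617.5,134,400),vel=120); 
bot.servo_line((560,134,470),vel=250); 
bot.move_pose((500,150,470),down(29))
s=sensors.sense(); print(s["t"],s["contact_force"])
d={n:capture(n) for n in("top","scene")}; pickle.dump(d,open("c2.pkl","wb"))
crop(d["top"],220,150,320,250,4,"pics/g1.png"); crop(d["scene"],190,160,290,270,4,"pics/g2.png")
a,b=cv2.imread("pics/g1.png"),cv2.imread("pics/g2.png"); cv2.imwrite("pics/r.png",np.hstack([a,b[:400]]))
```

```text
tip -179.26843179886663 183.04726167411937 [538.07 246.46]
tip -179.22441735798873 184.79070405796588 [538.07 246.37]
11.3417 [-0.08  0.85 -0.03]
```

View pics/r.png

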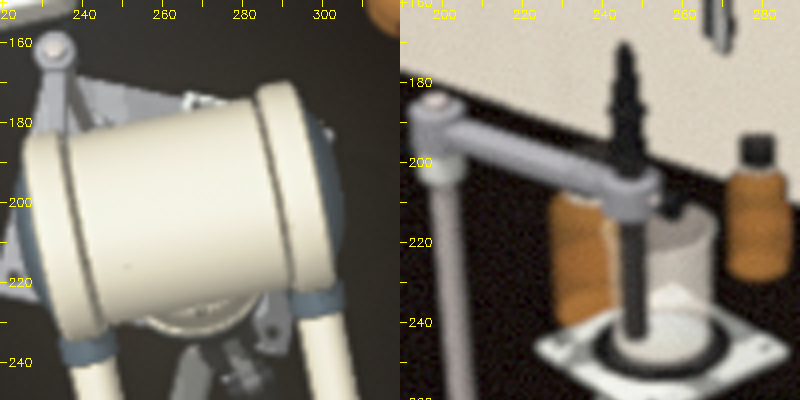

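The beaker stands centred on the pad, at scene (255,240), with the arm above the lever. The tip measures about 183–185 mm high, so 5 strokes (6 teeth) should give about 25 mm of immersion. Next I cage the neck between open fingers and swing it home.

Run:
```python
from h import *
from bench import bot, claw, sensors, capture, kin
np.set_printoptions(precision=2,suppress=True)
pv=np.array([617.5+20*.982+120*.191,134-20*.191+120*.982])
def at(phi,z): a=np.radians(phi); return (pv[0]+122*np.cos(a),pv[1]+122*np.sin(a),z)
for p in (-179,-140,-103): print(kin.solve_ik(at(p,460),down(p+90)), kin.solve_ik(at(p,545),down(p+90)))
claw.move_gripper(50,20)
bot.move_pose((490,180,545),down(-89))
bot.move_pose(at(-178,545),down(-89))
bot.servo_line(at(-178,460),vel=120,max_force=5)
s=sensors.sense(); print(s["t"],s["position"],s["finger_gap"],s["contact_force"])
d={n:capture(n) for n in("top","scene")}
crop(d["scene"],170,110,290,270,4,"pics/n.png")
```

```text
[ 0.37  0.09  1.14 -0.    1.92  1.92] [ 0.37  0.15  0.91 -0.    2.08  1.92]
[ 0.23  0.09  1.14 -0.    1.92  1.11] [ 0.23  0.15  0.91 -0.    2.08  1.11]
[ 0.15  0.24  0.97 -0.    1.93  0.38] [ 0.15  0.31  0.72 -0.    2.1   0.38]
14.9917 [537.85 243.41 461.5 ] 49.90389625796197 [-0.8  -0.86  1.14]
```

View pics/n.png

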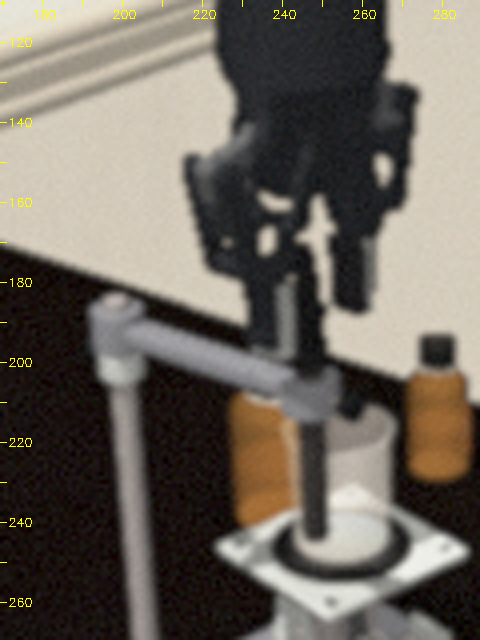

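The neck at (246,182) is between the two fingers, at (238,185) and (258,178). Swing it in.

Run:
```python
from h import *
from bench import bot, claw, sensors, capture
np.set_printoptions(precision=2,suppress=True)
pv=np.array([617.5+20*.982+120*.191,134-20*.191+120*.982])
def at(phi,z): a=np.radians(phi); return (pv[0]+122*np.cos(a),pv[1]+122*np.sin(a),z)
z=461
for p in (-168,-155,-142,-129,-117,-110):
    r=bot.servo_line(at(p,z),rot=down(p+90),vel=90,max_force=12)
    s=sensors.sense(); print(p,r,s["t"],s["contact_force"])
    if r: break
else:
    r=bot.servo_line(at(-100.5,z),rot=down(-12),vel=30,max_force=4)
    s=sensors.sense(); print("end",r,s["t"],s["contact_force"],s["position"],np.degrees(np.arctan2(s["position"][1]-pv[1],s["position"][0]-pv[0])))
d={n:capture(n) for n in("top","scene")}
crop(d["scene"],170,110,310,260,4,"pics/n2.png")
```

```text
-168 False 15.475 [0.71 0.88 0.28]
-155 False 15.9333 [ 0.12  0.39 -0.07]
-142 False 16.3917 [0.53 0.12 0.73]
-129 False 16.85 [-0.12 -0.29 -0.09]
-117 False 17.2833 [-0.54 -0.21  0.91]
-110 False 17.6 [-0.19 -0.3  -0.31]
end True 18.15 [-2.33  0.82  2.4 ] [633.33 129.63 460.75] -102.72102842059152
```

View pics/n2.png

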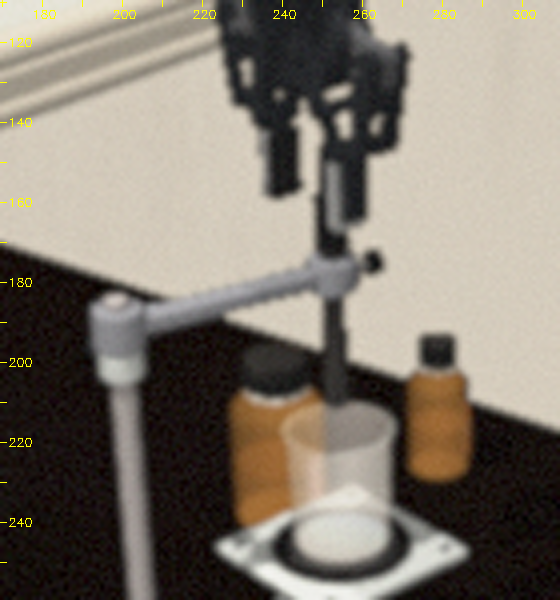

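The swing stopped on force at −102.7°, where I expected −103.4° for home, and the probe hangs over the beaker at scene (253,200). I back off, rise, move over the lever and check.

Run:
```python
from h import *
from bench import bot, claw, sensors, capture
np.set_printoptions(precision=2,suppress=True)
pv=np.array([617.5+20*.982+120*.191,134-20*.191+120*.982])
def at(phi,z): a=np.radians(phi); return (pv[0]+122*np.cos(a),pv[1]+122*np.sin(a),z)
bot.servo_line(at(-108.8,461),rot=down(-18),vel=50)
bot.servo_line(at(-108.8,545),vel=150)
claw.move_gripper(0,20)
bot.move_pose((445,167.5,420),down(-11)); bot.move_pose((445,167.5,290),down(-11))
s=sensors.sense(); print(s["t"],s["contact_force"],s["finger_gap"])
d={n:capture(n) for n in("top","scene")}; pickle.dump(d,open("c3.pkl","wb"))
S=d["scene"]; crop(S,190,140,350,260,5,"pics/n3.png")
for z in (161.1,169.1,183,185,337): print(z,proj(S,(617.5,134,z)))
crop(d["top"],220,150,320,280,5,"pics/n4.png")
```

```text
21.3667 [0.17 0.25 0.96] 0.25403259756767094
161.1 [253.94 219.87]
169.1 [253.83 216.63]
183 [253.65 210.97]
185 [253.62 210.14]
337 [251.41 143.48]
```

View pics/n3.png

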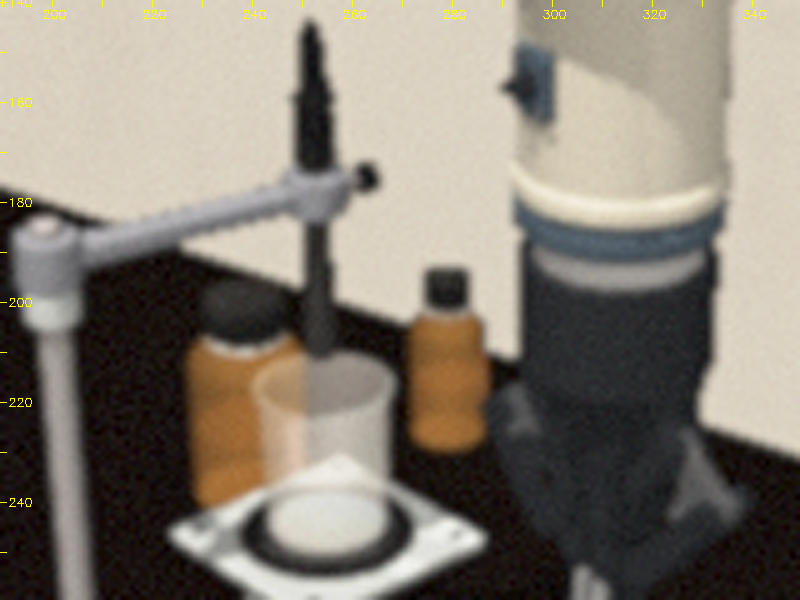

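View pics/n4.png

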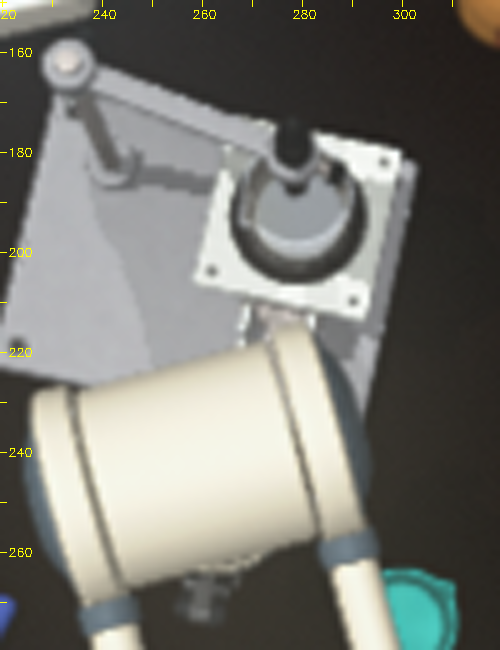

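The probe is home. Its top is at row 143.5 and its tip at row 211, so the tip is at about 183 mm, over the beaker with the rim centre at (254,216.5). Now the first stroke, with checks.

Run:
```python
from h import *
from bench import bot, claw, sensors, capture
np.set_printoptions(precision=2,suppress=True)
x,y=443.7,167.8
bot.servo_line((x,y,272),vel=120)
r=bot.servo_line((x,y,212),vel=50,max_force=14)
s=sensors.sense(); print(r,s["t"],s["contact_force"],s["position"])
bot.sleep(0.1); s=sensors.sense(); print(s["contact_force"],s["position"])
d=capture("scene"); crop(d,190,140,350,260,5,"pics/l1.png")
bot.servo_line((x,y,274),vel=60)
bot.sleep(0.3); d=capture("scene"); crop(d,190,140,350,260,5,"pics/l2.png"); print(sensors.sense()["t"],sensors.sense()["contact_force"])
```

```text
True 22.7417 [-2.21 -0.07  5.72] [443.31 167.95 219.1 ]
[-1.14  0.72  6.25] [443.31 167.95 219.09]
24.3083 [0.28 0.07 0.16]
```

View pics/l1.png

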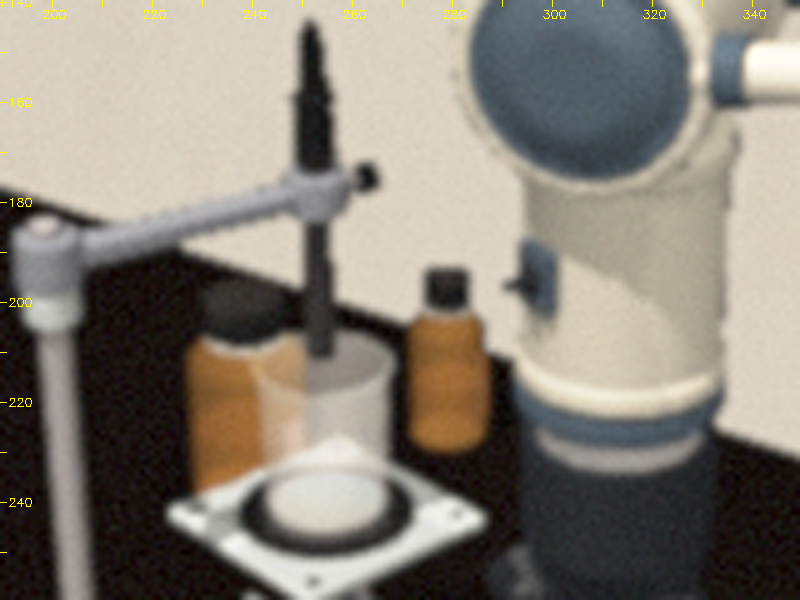

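View pics/l2.png

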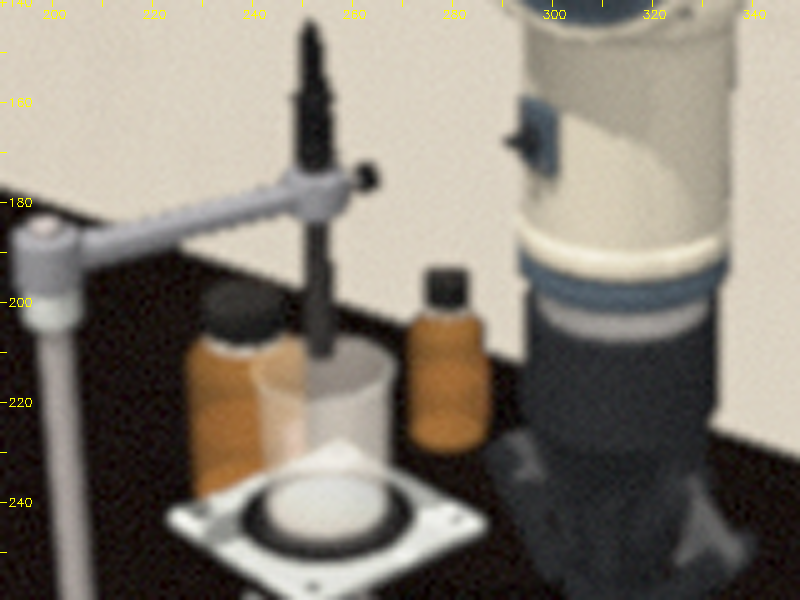

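The right corner of the plate went from row 247 to 243.5, so the stroke gained one tooth. Three more strokes, tracking the plate.

```bash
cat >> h.py <<'E'
def platerow(d):
    # right corner region of the bright plate: mean row of bright pixels in columns 278..284
    im=d["img"][215:262,278:285].min(2).astype(int); m=im>150
    return (np.nonzero(m)[0].mean()+215) if m.any() else None
E
python3 - <<'E'
from h import *
from bench import bot, claw, sensors, capture
np.set_printoptions(precision=2,suppress=True)
x,y=443.7,167.8
print("before all",platerow(pickle.load(open("c3.pkl","rb"))["scene"]), [proj(capture("scene"),(617.5+70*-.69,134-70*.73,94.5+8*k))[1] for k in range(6)])
print(platerow(capture("scene")))
for k in range(3):
    r=bot.servo_line((x,y,212),vel=60,max_force=14)
    s=sensors.sense(); print(r,s["t"],s["contact_force"],s["position"])
    bot.sleep(0.1)
    bot.servo_line((x,y,274),vel=80)
    bot.sleep(0.3); d=capture("scene"); print(k,platerow(d))
crop(d,190,140,350,260,5,"pics/l3.png"); print(sensors.sense()["t"],sensors.sense()["contact_force"])
E
```

```text
before all 247.04166666666666 [np.float64(242.98282457603), np.float64(239.9410874202066), np.float64(236.87990586687442), np.float64(233.79909286982829), np.float64(230.6984589760804), np.float64(227.57781228702453)]
244.1063829787234
True 25.5167 [-2.29 -0.62  5.69] [443.31 167.99 219.09]
0 241.1063829787234
True 27.6667 [-2.22 -0.33  6.17] [443.3  167.99 219.07]
1 237.9375
True 29.8167 [-1.92 -0.86  6.36] [443.29 167.98 219.06]
2 234.8125
31.1083 [-1.21  0.15  0.25]
```

View pics/l3.png

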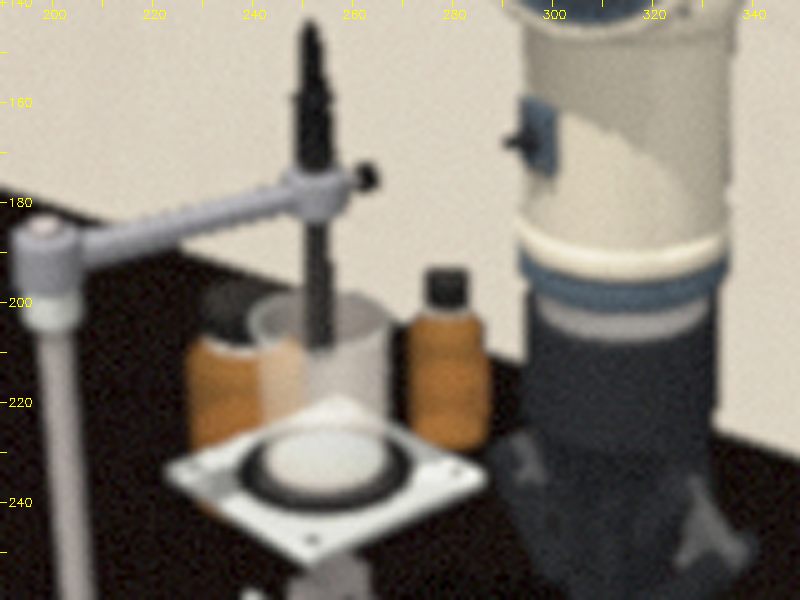

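Four strokes gained 4 teeth, with the plate corner going 247→234.8 at about 3 px each. The tip at row 210.5 is about 17–18 mm below the rim centre (254,203.5). One more stroke should put it at about 26 mm.

Run:
```python
from h import *
from bench import bot, claw, sensors, capture
np.set_printoptions(precision=2,suppress=True)
x,y=443.7,167.8
r=bot.servo_line((x,y,212),vel=60,max_force=14)
s=sensors.sense(); print(r,s["t"],s["contact_force"],s["position"]); bot.sleep(0.1)
bot.servo_line((x,y,276),vel=80); bot.sleep(0.3)
print(platerow(capture("scene")))
bot.servo_line((x,y,400),vel=200)
bot.move_pose((400,-120,420),down(-11)); bot.sleep(0.5)
d={n:capture(n) for n in("top","scene")}; pickle.dump(d,open("c4.pkl","wb"))
crop(d["scene"],190,140,350,260,5,"pics/f1.png"); crop(d["top"],220,150,370,280,5,"pics/f2.png"); print(sensors.sense()["t"],sensors.sense()["contact_force"])
S=d["scene"]
for z in(183,201.1,209.1,337): print(z,proj(S,(617.5,134,z)))
```

```text
True 31.9667 [-2.43 -0.53  7.41] [443.27 167.97 219.01]
231.65217391304347
35.775 [-0.78 -0.9   0.74]
183 [253.65 210.97]
201.1 [253.4  203.49]
209.1 [253.29 200.14]
337 [251.41 143.48]
```

View pics/f1.png

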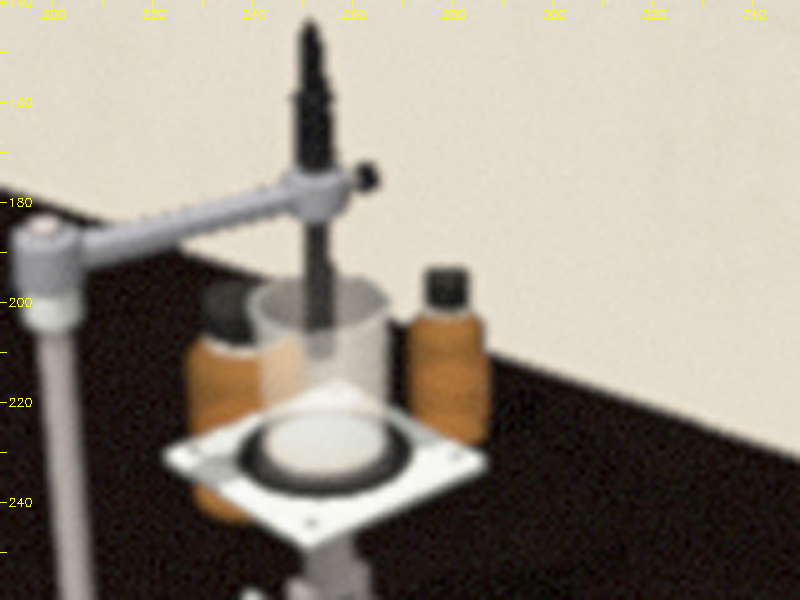

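View pics/f2.png

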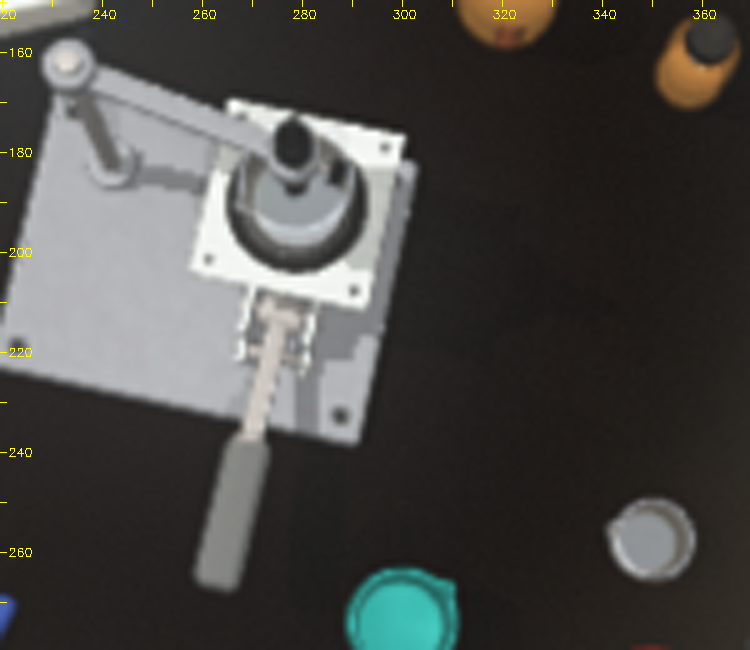

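The final views show the probe inside the beaker: tip at scene (254,211) against the rim centre (253,200), about 26 mm deep. The plate corner is 5 teeth up at row 231.7, and the lever is back at its starting pixels, with its end at top (262,267). The small beaker and both amber bottles are where they were, and the robot is clear.

```bash
python3 -c "
from bench import order
order.job_done()"
```

```text
the job is handed in; nothing more can be done
```

The job is handed in, at about 36 s of the 64 s allowed. No verdict was reported, so success rests on my own checks below.

**What I did:** I placed the larger clear beaker on the pad and let go. I then swung the probe arm against its stop by caging the neck between open fingers, and pumped the lever five full strokes.

**Last checks:**
- **Table:** it gained 5 teeth, about 3 px per stroke in the scene view, so the rim should be at about 209 mm.
- **Probe:** the tip is at about 183 mm, roughly 26 mm below the rim and near the beaker's axis.
- **Arm:** it stopped on force at −102.7°, where I expected −103.4° for home.
- **Lever:** it is back at its starting position in the images.
- **Bystanders:** in the top view the small beaker is at the same pixels as at the start, and both amber bottles look unmoved.
- **Robot:** it is clear of everything.

**Disagreements:**
- **Neck fix:** an early two-view fix on the top of the neck disagreed by 8 mm, so I used the tip and the known axis for its height.
- **Stop force:** each lever press ended on its force limit with 6–7 N showing, although the limit was 14 N. Every stroke still gained a full tooth.

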